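# Sort the pharmacy returns: bottles in the round tub, jar and carton in their trays

## Robot

A 6-joint arm with a two-finger parallel gripper is mounted at the origin on the work surface. World frame = base frame: x ahead of the robot, y to its left, z up, the work surface at z = 0. Lengths are in m, angles in degrees, forces in N, time in s.
With the tool pointing down it reaches from about 0.4 to 0.825 m from the base axis. Payload 7 kg.
Tool frame: the origin (TCP) lies on the centre line of the jaws, within the pads' length; the fingertips stand 19 mm ahead of it and the grasp point (between the pads) is the TCP (r.tip_extent is the distance from the TCP to the fingertips, in m); z points along the fingers, y is the line along which they close (so a half turn about z gives the same grasp; the last joint's range is limited). The gripper opens to 88 mm and grips with 3 to 60 N. Pads are 19 mm wide; open, the fingers measure 130 mm over their backs; the gripper's body (78 mm by 193 mm) begins 47 mm behind the grasp point.
Start: joints at [-48.696, 20.546, 0.682, 0, -70.136, -16.507], TCP at [0.283, -0.613, 0.246] pointing down, gripper open.
Joint ranges: [-176.03, 176.03], [-82.01, 121.73], [-58.28, 71.71], [-173.87, 95.51], [-174.79, -0.11], [-173.66, 173.66]. Speed limits (degrees/s): [136.94, 136.94, 172.46, 180, 180, 180].

## Interface

Orientations are given as [roll, pitch, yaw] about the fixed x, y, z axes, in that order (R = Rz(yaw) Ry(pitch) Rx(roll)).
In Python, from plant import r gives the robot as it stands. The module is installed in compiled form; this text tells all that it offers.
- The arm moves only by the tool jog_arm, never from a script. Its argument "deltas" is a list that holds one entry, the list of rows, each a list of 5 numbers: the opening, from -1 (shut) to 1 (fully open), then the shift along the world's x, y, z in cm, then the turn about the world's z in rad. In form: [[[claw, dx, dy, dz, turn], ...]]. A call has 1 to 8 rows; each row shifts and turns the commanded pose from where the row before left it; what a row does not reach is not made up. A row lasts 1/8 s, in which the tool goes at most 62.5 mm and 10.7 degrees, less where a joint would pass 70% of its speed; a pose out of reach is approached as far as the arm can. A call with a gripper value outside its range is refused whole. The fingers move at their own pace and stop on an object; "force" is the grip in N (left out, the last holds). Time passes only in rows, so rows that do not move let the fingers close. It gives the time, the measured TCP pose, the force, the opening and the grip force at its end, in the units of the state.
- r.get_state(): the state, without advancing time (a new reading comes with each control period).
- r.capture(name): name is "scene" or "top" or "wrist"; returns the picture (384x512x3 uint8, blue, green, red); there is no depth.
- r.camera_info(name): a dict with "fx", "fy", "cx", "cy" (pixels), "view" (4x4, takes a point from world to camera coordinates). Camera axes: x right, y up, looking along -z (the intrinsics and any distortion apply to the point x, -y, -z); pixel columns grow to the right and rows downward; lengths in m; the calibration is good to about 2 mm. A picture is of the moment at which its call begins: read the wrist's pose just before it. camera_info takes no time and is no camera call; for the wrist camera it gives the pose at the moment of the call.
- r.close_job(): hands the job in; it is judged then, once.
The state is a dict: "time_s": time; "joints": joint angles; "qd": joint speeds; "joint_torque": joint torques, N m; "tcp_pos": TCP position; "eef_rot": TCP orientation; "contact_force": force on the tool from outside, world axes, zero at the start; "moment": the same for the moment, N m; "gripper_width": finger opening in m; "gripper_force": force on a finger pad.
Only numpy, scipy, OpenCV 4.12 (cv2) and the standard library are available. Lean on these libraries where they do the work, as an engineer would, in place of code of your own. Each camera call takes 0.05 s, during which the arm holds its last target. There are 200 camera calls.

## Task

Sort the five returned medicines on the counter: stand all three amber bottles side by side in a close triangle in the round tub, stand the white pill jar in the square tray, and set the carton lengthways in the long tray. Everything must end up upright, flat on the floor of its container and let go, and nothing may topple on the way.

Things in the scene. Friction and masses are not known exactly. Their poses are not given: they have to be found in the camera images.
- bottle1: round amber medicine bottle with a white screw cap, one of three alike; body 42 mm in diameter and straight to 66 mm up, sloping shoulder to 78 mm, cap 28 mm in diameter from 78 to 105 mm (the top); stands upright at the start; about 0.15 kg; origin at the centre of its underside, z up along it
- bottle2: round amber medicine bottle with a white screw cap, one of three alike; body 42 mm in diameter and straight to 66 mm up, sloping shoulder to 78 mm, cap 28 mm in diameter from 78 to 105 mm (the top); stands upright at the start; about 0.15 kg; origin at the centre of its underside, z up along it
- bottle3: round amber medicine bottle with a white screw cap, one of three alike; body 42 mm in diameter and straight to 66 mm up, sloping shoulder to 78 mm, cap 28 mm in diameter from 78 to 105 mm (the top); stands upright at the start; about 0.15 kg; origin at the centre of its underside, z up along it
- jar: white plastic pill jar, clearly fatter than the bottles; body 62 mm in diameter and straight to 72 mm up, sloping shoulder to 83 mm, white cap 48 mm in diameter from 83 to 105 mm (the top); stands upright at the start; about 0.16 kg; origin at the centre of its underside, z up along it
- carton: white medicine carton with a grey band, a plain box 85 mm long (its x), 34 mm thick (its y) and 65 mm high (its z), standing on its narrow long face; about 0.07 kg; rigid; origin at the centre of its underside
- tub: open round white plastic tub fixed to the counter, 116 mm outside diameter, upright 4 mm wall (inside diameter 108 mm), rim 50 mm above the counter, floor 5 mm thick; it just takes the three bottles in a triangle (bottle centres about 28 mm from its centre, 120 degrees apart) but not if one stands in the middle; origin at the centre of its underside
- square_tray: open square white plastic tray fixed to the counter, 100 x 100 mm outside, 4 mm walls (92 x 92 mm inside), rim 30 mm above the counter, floor 4 mm thick; origin at the centre of its underside, x and y along its sides
- long_tray: open oblong white plastic tray fixed to the counter, 123 mm long (its x) and 72 mm wide (its y) outside, 4 mm walls (115 x 64 mm inside), rim 25 mm above the counter, floor 4 mm thick; origin at the centre of its underside

How it is judged (in metres and radians):
At the end, for the whole second after the job is handed in: Bottles within 37 mm of the tub's centre, jar within 20 mm of the square tray's centre (x, y), carton within 26 mm lengthways and 22 mm across in the long tray; undersides at most 12 mm (bottles) or 11 mm above the container's underside; all within 0.12 rad of upright, released, at rest (horizontal distance between each of bottle1, bottle2, bottle3 and tub below 0.037 m and z of each of bottle1, bottle2, bottle3 in the frame of tub below 0.012 m and x of jar in the frame of square_tray between -0.02 and 0.02 m and y of jar in the frame of square_tray between -0.02 and 0.02 m and z of jar in the frame of square_tray below 0.011 m and x of carton in the frame of long_tray between -0.026 and 0.026 m and y of carton in the frame of long_tray between -0.022 and 0.022 m and z of carton in the frame of long_tray below 0.011 m and angle between each of bottle1, bottle2, bottle3, jar, carton's own z axis and vertical below 0.12 rad and linear speed of each of bottle1, bottle2, bottle3, jar, carton below 0.02 m/s and angular speed of each of bottle1, bottle2, bottle3, jar, carton below 0.2 rad/s); the robot touches nothing.
It fails at once if a bottle, the jar or the carton topples (leans more than 0.7 rad) (angle between any of bottle1, bottle2, bottle3, jar, carton's own z axis and vertical above 0.7 rad).
It also fails if it takes over 141 s, if anything falls off the work surface, if the arm or the gripper's body presses on something with over 40 N, if the wrist force passes 120 N, or if a joint passes its speed limit or range.

## Working session

There is one attempt and no reset: what is moved stays moved. The work goes in short steps, Python scripts to look and compute and a tool call to move; the robot and the scene stay as the last step left them, time stands still between calls to the robot, and variables do not carry over. Pictures are saved under pics/ and viewed, at most 14 in all, crops included, and the job is handed in when it is done.

Besides the shell and the picture viewer there is one more tool, called after "Call:" as a command line: name --argument value ..., lists and objects as JSON in quotes. jog_arm: Moves the arm, as the interface text tells. Its arguments: {"type":"object","properties":{"deltas":{"type":"array"},"force":{"type":"number"}},"required":["deltas"]}

```bash
mkdir -p pics; python3 - <<'E'
from plant import r
import cv2,numpy as np
for n in ("top","scene"):
    cv2.imwrite(f"pics/{n}0.png",r.capture(n))
    i=r.camera_info(n);print(n,{k:(np.round(v,4).tolist()) for k,v in i.items()})
s=r.get_state();print(s)
E
```

```text
top {'fx': 412.6214, 'fy': 412.6214, 'cx': 260.6673, 'cy': 193.0023, 'view': [[0.0243, -0.9997, 0.0074, -0.0166], [0.998, 0.0247, 0.0574, -0.5131], [-0.0576, 0.006, 0.9983, -0.9295], [0.0, 0.0, 0.0, 1.0]]}
scene {'fx': 495.0204, 'fy': 495.0204, 'cx': 261.3347, 'cy': 199.3077, 'view': [[-0.1465, 0.9892, 0.0026, 0.0865], [-0.6725, -0.1015, 0.7331, 0.3253], [0.7255, 0.1056, 0.6801, -1.7823], [0.0, 0.0, 0.0, 1.0]]}
{'time_s': 0.1, 'joints': array([-4.86966463e+01,  2.05878184e+01,  6.38421149e-01, -1.74075391e-02,
       -7.01376601e+01, -1.65081770e+01]), 'qd': array([ 0.05477256, -0.12128451,  0.07193693,  0.0680375 , -0.17797082,
        0.13021454]), 'joint_torque': array([-9.87998174e-04, -5.84163094e+01,  2.93752384e+01,  7.01548755e+00,
        1.01807347e-02, -2.02551371e-05]), 'tcp_pos': array([ 0.28288589, -0.61239476,  0.24470733]), 'eef_rot': array([ 1.79911881e+02, -9.04927827e-03, -1.55210743e+02]), 'contact_force': array([-0.14963123,  0.00690488,  0.26311037]), 'moment': array([-0.02129822,  0.02190184, -0.06527257]), 'gripper_force': 0.0, 'gripper_width': 0.08795169745562573}
```

View pics/top0.png

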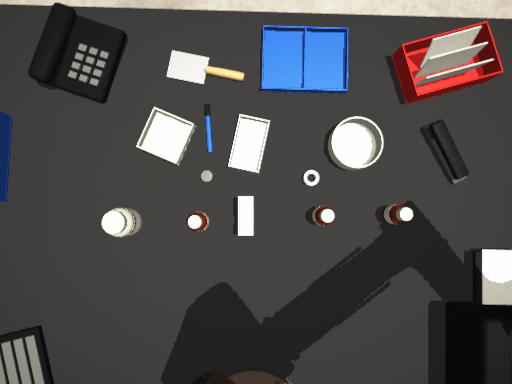

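View pics/scene0.png

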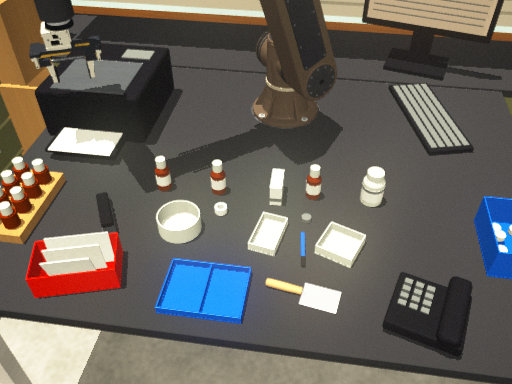

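The top view shows the jar at (117,222), bottles at (197,221), (326,215) and (404,213), and the carton at (245,215). The square tray is at (166,135), the long tray at (249,143) and the tub at (356,143). The scene view agrees. Next I'll measure them.

```bash
cat > h.py <<'E'
import cv2,numpy as np
def proj(i,P):
    V=i["view"];c=V[:3,:3]@np.asarray(P,float)+V[:3,3]
    return i["cx"]+i["fx"]*c[0]/-c[2], i["cy"]-i["fy"]*c[1]/-c[2]
def ray(i,uv,z):
    V=i["view"];R=V[:3,:3];o=-R.T@V[:3,3]
    d=R.T@np.array([(uv[0]-i["cx"])/i["fx"],-(uv[1]-i["cy"])/i["fy"],-1])
    return o+d*(z-o[2])/d[2]
def comp(m,seed,rad):
    n,l,st,c=cv2.connectedComponentsWithStats(m.astype(np.uint8))
    k=min((j for j in range(1,n) if st[j,4]>20),key=lambda j:np.hypot(*(c[j]-seed)))
    return (l==k).astype(np.uint8)
E
python3 - <<'E'
from h import *; from plant import r
i=r.camera_info("top");im=cv2.imread("pics/top0.png");g=im.min(2)
for n,s,z,t in [("jar",(117,222),.105,225),("bL",(197,221),.105,150),("bM",(326,215),.105,150),("bR",(404,213),.105,150),("carton",(245,215),.065,150),("sq",(166,135),.03,100),("long",(249,143),.025,100),("tub",(356,143),.05,100)]:
    m=comp(g>t,s,0);c,_=cv2.findContours(m,cv2.RETR_EXTERNAL,cv2.CHAIN_APPROX_NONE);c=max(c,key=cv2.contourArea)
    rc=cv2.minAreaRect(c);b=cv2.boxPoints(rc);W=np.array([ray(i,p,z) for p in b])
    e=W[1]-W[0],W[2]-W[1];L=[np.hypot(*x[:2]) for x in e]
    a=[np.degrees(np.arctan2(x[1],x[0])) for x in e]
    ce=W.mean(0);print(n,np.round(ce,4),"sides",np.round(L,4),"ang",np.round(a,1),"px",np.round(rc[0],1),"scene",np.round(proj(r.camera_info("scene"),ce),1))
im2=np.hstack([cv2.resize(im[180:250,90:270],None,fx=4,fy=4,interpolation=0)]);cv2.imwrite("pics/c1.png",im2)
E
```

```text
jar [0.4409 0.2996 0.105 ] sides [0.0431 0.0451] ang [ -88.6 -177.5] px [112.5 222. ] scene [377.3 171.9]
bL [0.446  0.1313 0.105 ] sides [0.0268 0.0267] ang [ -88.6 -178.1] px [194.5 221.5] scene [315.9 167.2]
bM [ 0.465  -0.1427  0.105 ] sides [0.0269 0.0268] ang [ -88.6 -179.2] px [327.5 215.5] scene [217.7 162.2]
bR [ 0.4731 -0.3052  0.105 ] sides [0.0249 0.0269] ang [ -88.6 -179.8] px [406.  213.5] scene [160.8 158.6]
carton [0.4611 0.0278 0.065 ] sides [0.0325 0.0841] ang [ -88.6 -178.5] px [245.5 215.5] scene [277.8 178.1]
sq [0.6386 0.214  0.03  ] sides [0.1036 0.1078] ang [ -21.5 -112.7] px [165.9 135.2] scene [340.8 239.6]
long [0.6254 0.0258 0.025 ] sides [0.1279 0.0745] ang [ -10.8 -101.2] px [248.8 143.5] scene [269.1 229.4]
tub [ 0.6309 -0.2157  0.05  ] sides [0.1165 0.1164] ang [ -43.6 -134.3] px [357.3 141.8] scene [178.7 214.5]
```

View pics/c1.png

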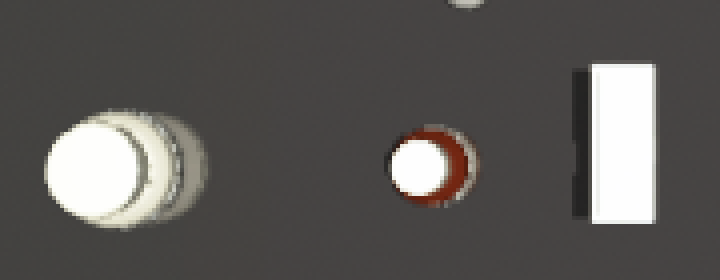

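Sizes and the scene projections match what they should be, so I'm starting with the right-hand bottle.

Call:
jog_arm --deltas '[[[1, 2.4, 3.8, 0, 0.18], [1, 2.4, 3.8, 0, 0.18], [1, 2.4, 3.8, 0, 0.18], [1, 2.4, 3.8, 0, 0.18], [1, 2.4, 3.8, 0, 0.18], [1, 2.4, 3.8, 0, 0.18], [1, 2.4, 3.8, 0, 0.18], [1, 2.2, 4.1, 0, 0.18]]]' --force 20

```text
time_s: 1.1
tcp_pos: [0.4736, -0.3044, 0.2452]
eef_rot: [180.0, 0.0, -72.4]
contact_force: [1.4, 0.3, 0.4]
gripper_width: 0.0879
gripper_force: 0.0
```

```bash
python3 - <<'E'
from h import *; from plant import r
i=r.camera_info("wrist");im=r.capture("wrist");cv2.imwrite("pics/w0.png",im)
p=proj(i,(.4731,-.3052,.105));print(p)
g=im.min(2)>150
m=comp(g,p,0);c,_=cv2.findContours(m,0,1);(u,rad)=cv2.minEnclosingCircle(max(c,key=cv2.contourArea));print(u,rad,ray(i,u,.105),i["fx"])
E
```

```text
(np.float64(255.21603765359401), np.float64(188.61956893045118))
(255.0, 186.4545440673828) 12.800215721130371 [ 0.47404302 -0.30740339  0.105     ] 274.63442206573995
```

View pics/w0.png

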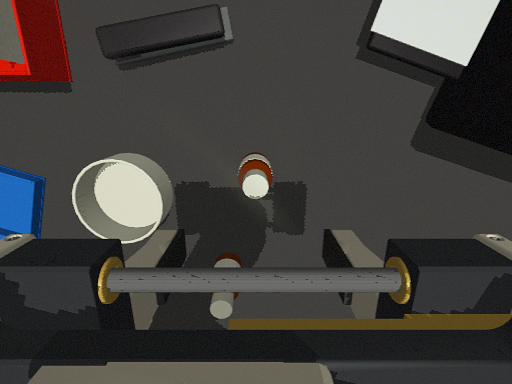

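The wrist view shows the cap at (255,186), which gives (0.474,-0.307), within 2 mm of the top view. Going down and gripping.

Call:
jog_arm --deltas '[[[1, 0, -0.15, -4, 0.1], [1, 0, 0, -4, 0.1], [1, 0, 0, -3.5, 0], [1, 0, 0, -2, 0], [1, 0, 0, -1, 0], [-1, 0, 0, 0, 0], [-1, 0, 0, 0, 0], [-1, 0, 0, 0, 0]]]'

```text
time_s: 2.15
tcp_pos: [0.4736, -0.3074, 0.1015]
eef_rot: [-179.9, -0.1, -61.2]
contact_force: [0.1, 0.4, -0.8]
gripper_width: 0.0629
gripper_force: 0.0
```

Call:
jog_arm --deltas '[[[-1, 0, 0, 0, 0], [-1, 0, 0, 0, 0], [-1, 0, 0, 0, 0], [-1, 0, 0, 0, 0]]]'

```text
time_s: 2.65
tcp_pos: [0.4731, -0.3072, 0.1006]
eef_rot: [180.0, -0.0, -61.2]
contact_force: [-0.3, -0.3, 0.5]
gripper_width: 0.0276
gripper_force: 20.0
```

Call:
jog_arm --deltas '[[[-1, 0, 0, 1.5, 0], [-1, 0, 0, 3, 0], [-1, 0, 0, 4, 0], [-1, 0, 0, 4, 0], [-1, 3, 1.2, 1.5, 0], [-1, 4.5, 1.8, 0, 0.02], [-1, 4.5, 1.8, 0, 0], [-1, 3.2, 1.2, 0, 0]]]'

```text
time_s: 3.65
tcp_pos: [0.6266, -0.2463, 0.2414]
eef_rot: [-180.0, -0.0, -60.1]
contact_force: [0.4, -0.5, -2.1]
gripper_width: 0.0276
gripper_force: 20.0
```

Call:
jog_arm --deltas '[[[-1, 2, 0.6, 0, 0], [-1, 0, 0, 0, 0]]]'

```text
time_s: 3.9
tcp_pos: [0.646, -0.2406, 0.2405]
eef_rot: [180.0, 0.0, -60.0]
contact_force: [-1.3, 0.6, -0.7]
gripper_width: 0.0275
gripper_force: 20.0
```

```bash
python3 - <<'E'
from h import *; from plant import r
cv2.imwrite("pics/t1.png",np.vstack([r.capture("top")[90:190,290:490].repeat(3,0).repeat(3,1),r.capture("scene")[130:230,110:310].repeat(3,0).repeat(3,1)]))
E
```

```text
(no output)
```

View pics/t1.png

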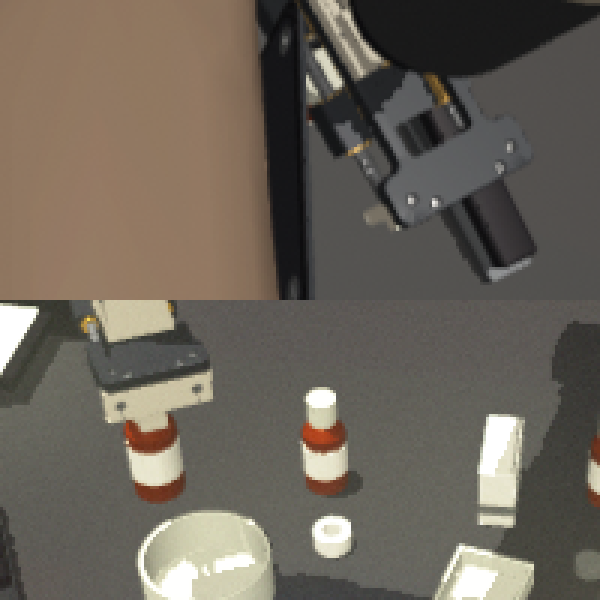

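The bottle hangs upright, and the tub rim centre at crop (206,553) matches the prediction. Lowering.

Call:
jog_arm --deltas '[[[-1, -0.05, 0, -3, 0], [-1, 0, 0, -4, 0], [-1, 0, 0, -3, 0], [-1, 0, 0, -1.5, 0], [-1, 0, 0, -1, 0], [-1, 0, 0, -0.5, 0], [-1, 0, 0, -0.4, 0], [-1, 0, 0, 0, 0]]]'

```text
time_s: 5.0
tcp_pos: [0.6447, -0.2413, 0.1069]
eef_rot: [-180.0, -0.0, -60.1]
contact_force: [0.2, -1.1, -2.0]
gripper_width: 0.0275
gripper_force: 20.0
```

Call:
jog_arm --deltas '[[[-1, 0, 0, -0.1, 0], [-1, 0, 0, 0, 0], [0.2, 0, 0, 0, 0], [0.2, 0, 0, 0, 0], [0.2, 0, 0, 0, 0], [0.2, 0, 0, 0, 0]]]'

```text
time_s: 5.75
tcp_pos: [0.6447, -0.2413, 0.1057]
eef_rot: [-180.0, -0.0, -60.1]
contact_force: [1.0, -0.8, 0.3]
gripper_width: 0.0523
gripper_force: 0.0
```

Call:
jog_arm --deltas '[[[0.2, 0, 0, 2, 0], [0.2, 0, 0, 4, 0], [0.2, 0, 0, 4, 0], [0.2, 0, 0, 4, 0], [0.2, -4.5, 2.5, 0, -0.15], [0.2, -4.5, 2.5, 0, -0.15], [0.2, -4.5, 2.5, 0, -0.15], [0.2, -4.5, 2.3, 0, -0.15]]]'

```text
time_s: 6.75
tcp_pos: [0.4631, -0.1427, 0.2456]
eef_rot: [-180.0, 0.0, -94.8]
contact_force: [-0.3, 1.1, 0.9]
gripper_width: 0.0526
gripper_force: 0.0
```

```bash
python3 - <<'E'
from h import *; from plant import r
i=r.camera_info("wrist");im=r.capture("wrist");cv2.imwrite("pics/w1.png",im)
for q in [(.465,-.1427,.105),(.645,-.241,.11)]:
    p=proj(i,q);m=comp(im.min(2)>150,p,0);c,_=cv2.findContours(m,0,1);(u,rad)=cv2.minEnclosingCircle(max(c,key=cv2.contourArea));print(p,u,rad,ray(i,u,q[2]))
print(r.get_state()["tcp_pos"],r.get_state()["eef_rot"])
E
```

```text
(np.float64(253.00812123216), np.float64(188.9548806466497)) (251.20616149902344, 184.5426483154297) 14.808683395385742 [ 0.46648708 -0.1476997   0.105     ]
(np.float64(56.05077434816698), np.float64(106.905493519839)) (111.5, 112.5) 71.59967803955078 [ 0.59355787 -0.23157436  0.11      ]
[ 0.45771851 -0.14135243  0.245575  ] [ 1.79934027e+02  1.03356483e-01 -9.53346635e+01]
```

View pics/w1.png

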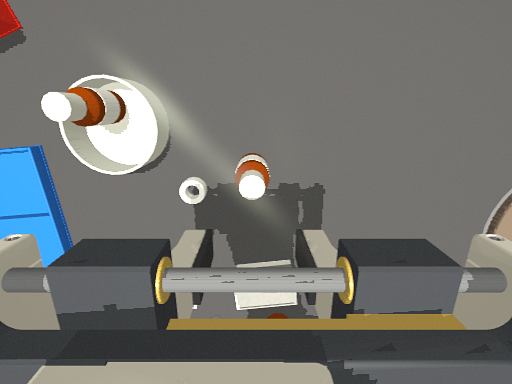

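Bottle1 stands in the tub with its cap at (57,107), and the next bottle's cap is at (251,184).

Call:
jog_arm --deltas '[[[1, 0, 0, 0, 0], [1, 0, 0, 0, 0]]]'

```text
time_s: 7.05
tcp_pos: [0.4653, -0.1433, 0.2459]
eef_rot: [-179.9, -0.0, -94.4]
contact_force: [1.4, 0.3, 0.8]
gripper_width: 0.0668
gripper_force: 0.0
```

```bash
python3 - <<'E'
from h import *; from plant import r
i=r.camera_info("wrist");im=r.capture("wrist")
for q in [(.465,-.1427,.105)]:
    p=proj(i,q);m=comp(im.min(2)>150,p,0);c,_=cv2.findContours(m,0,1);(u,rad)=cv2.minEnclosingCircle(max(c,key=cv2.contourArea));print(p,u,rad,ray(i,u,q[2]))
print(r.get_state()["tcp_pos"],r.get_state()["eef_rot"])
E
```

```text
(np.float64(255.22630756671978), np.float64(189.31658740455626)) (253.65240478515625, 184.7567901611328) 14.818294525146484 [ 0.46627869 -0.14784418  0.105     ]
[ 0.46539041 -0.14344467  0.24558629] [-1.79989332e+02 -6.30534692e-03 -9.44386423e+01]
```

Call:
jog_arm --deltas '[[[1, 0.05, -0.15, -4, -0.15], [1, 0, 0, -4, -0.15], [1, 0, 0, -3.5, -0.15], [1, 0, 0, -2, 0], [1, 0, 0, -1.05, 0], [-1, 0, 0, 0, 0], [-1, 0, 0, 0, 0], [-1, 0, 0, 0, 0]]]'

```text
time_s: 8.1
tcp_pos: [0.4657, -0.1447, 0.1009]
eef_rot: [-179.9, 0.0, -120.2]
contact_force: [0.1, 0.1, 0.3]
gripper_width: 0.0631
gripper_force: 0.0
```

Call:
jog_arm --deltas '[[[-1, 0, 0, 0, 0], [-1, 0, 0, 0, 0], [-1, 0, 0, 0, 0], [-1, 0, 0, 0, 0], [-1, 0, 0, 0, 0]]]'

```text
time_s: 8.72
tcp_pos: [0.4652, -0.1447, 0.1001]
eef_rot: [-180.0, 0.0, -120.2]
contact_force: [0.1, -0.8, 1.1]
gripper_width: 0.0274
gripper_force: 20.0
```

Call:
jog_arm --deltas '[[[-1, 0, 0, 1.5, 0], [-1, 0, 0, 3, 0], [-1, 0, 0, 4, 0], [-1, 0, 0, 4, 0], [-1, 3, -0.8, 1.5, 0], [-1, 4.5, -1.2, 0, 0], [-1, 4.5, -1.2, 0, 0], [-1, 3.5, -0.8, 0, 0]]]'

```text
time_s: 9.72
tcp_pos: [0.6213, -0.1852, 0.2392]
eef_rot: [179.9, -0.0, -120.3]
contact_force: [-0.2, 0.6, -2.1]
gripper_width: 0.0272
gripper_force: 20.0
```

Call:
jog_arm --deltas '[[[-1, 2, -0.5, 0, 0], [-1, 0.5, -0.1, 0, 0], [-1, 0, 0, 0, 0], [-1, 0, 0, -4, 0], [-1, 0, 0, -3, 0], [-1, 0, 0, 0, 0]]]'

```text
time_s: 10.48
tcp_pos: [0.6428, -0.1903, 0.1681]
eef_rot: [179.8, -0.1, -120.3]
contact_force: [-0.6, 0.1, -1.0]
gripper_width: 0.0276
gripper_force: 20.0
```

```bash
python3 - <<'E'
from h import *; from plant import r
cv2.imwrite("pics/s2.png",cv2.resize(r.capture("scene")[90:250,110:310],None,fx=3.5,fy=3.5))
E
```

```text
(no output)
```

View pics/s2.png

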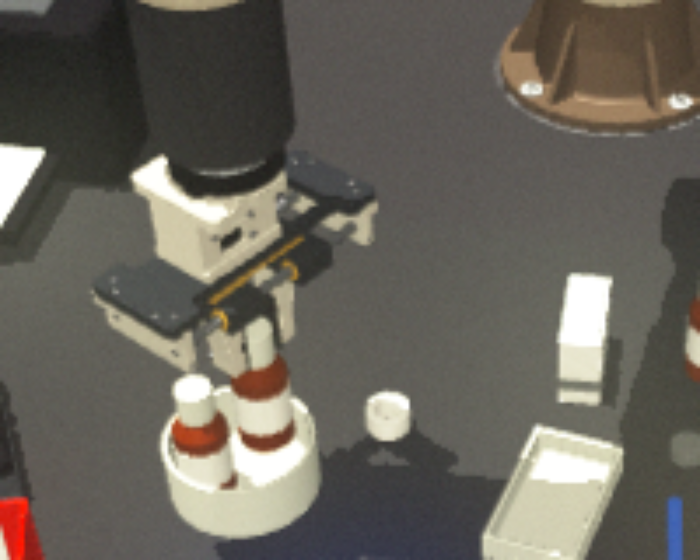

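The held bottle at crop (265,405) is clear of bottle1 at (205,430). Lowering the rest of the way.

Call:
jog_arm --deltas '[[[-1, 0, 0, -3, 0], [-1, 0, 0, -2, 0], [-1, 0, 0, -0.8, 0], [-1, 0, 0, -0.4, 0], [-1, 0, 0, -0.1, 0], [-1, 0, 0, 0, 0], [-1, 0, 0, 0, 0]]]'

```text
time_s: 11.4
tcp_pos: [0.6454, -0.1908, 0.1076]
eef_rot: [-180.0, 0.0, -120.2]
contact_force: [-0.1, 0.1, -1.2]
gripper_width: 0.0275
gripper_force: 20.0
```

Call:
jog_arm --deltas '[[[-1, 0, 0, -0.2, 0], [-1, 0, 0, 0, 0], [0.2, 0, 0, 0, 0], [0.2, 0, 0, 0, 0], [0.2, 0, 0, 0, 0], [0.2, 0, 0, 0, 0]]]'

```text
time_s: 12.15
tcp_pos: [0.6451, -0.1908, 0.1051]
eef_rot: [180.0, -0.0, -120.3]
contact_force: [0.0, -0.4, -1.3]
gripper_width: 0.0521
gripper_force: 0.0
```

Call:
jog_arm --deltas '[[[0.2, 0, 0, 2, 0], [0.2, 0, 0, 4, 0], [0.2, 0, 0, 4, 0], [0.2, 0, 0, 4, 0], [1, -4, 5, 0, -0.15], [1, -4, 5, 0, -0.15], [1, -4, 5, 0, -0.15], [1, -4, 5, 0, -0.15]]]'

```text
time_s: 13.15
tcp_pos: [0.4877, 0.0055, 0.2452]
eef_rot: [-180.0, 0.0, -154.9]
contact_force: [0.1, 1.1, 0.6]
gripper_width: 0.0853
gripper_force: 0.0
```

Call:
jog_arm --deltas '[[[1, -2, 5, 0, -0.15], [1, -2, 4, 0, -0.15], [1, 0, 3.2, 0, -0.15], [1, 0, 0, 0, 0], [1, 0, 0, 0, 0]]]'

```text
time_s: 13.78
tcp_pos: [0.4489, 0.1262, 0.2451]
eef_rot: [-180.0, -0.0, 179.7]
contact_force: [0.2, -0.1, 0.1]
gripper_width: 0.088
gripper_force: 0.0
```

```bash
python3 - <<'E'
from h import *; from plant import r
i=r.camera_info("wrist");im=r.capture("wrist");cv2.imwrite("pics/w2.png",im)
for q in [(.446,.1313,.105)]:
    p=proj(i,q);m=comp(im.min(2)>150,p,0);c,_=cv2.findContours(m,0,1);(u,rad)=cv2.minEnclosingCircle(max(c,key=cv2.contourArea));print(p,u,rad,ray(i,u,q[2]))
i=r.camera_info("top");im=r.capture("top");cv2.imwrite("pics/t2.png",cv2.resize(im[90:270,80:440],None,fx=2,fy=2))
E
```

```text
(np.float64(258.8400211161429), np.float64(185.41380122023517)) (258.0, 183.5) 14.8071928024292 [0.44390269 0.13041503 0.105     ]
```

View pics/t2.png

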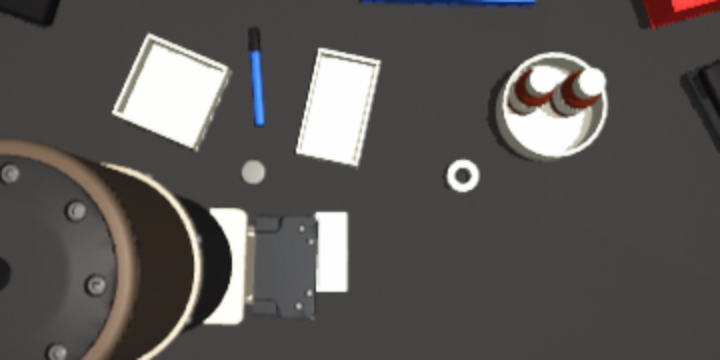

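Both bottles stand in the tub, with caps at crop (543,82) and (590,82), and the near side is free. Now the third bottle.

Call:
jog_arm --deltas '[[[1, -0.4, 0.5, -4, 0], [1, 0, 0, -4, 0], [1, 0, 0, -3.5, 0], [1, 0, 0, -2, 0], [1, 0, 0, -1, 0], [-1, 0, 0, 0, 0], [-1, 0, 0, 0, 0], [-1, 0, 0, 0, 0]]]'

```text
time_s: 14.88
tcp_pos: [0.4455, 0.1316, 0.1009]
eef_rot: [179.9, 0.1, 179.6]
contact_force: [-0.6, 0.6, -0.6]
gripper_width: 0.0633
gripper_force: 0.0
```

Call:
jog_arm --deltas '[[[-1, 0, 0, 0, 0], [-1, 0, 0, 0, 0], [-1, 0, 0, 0, 0], [-1, 0, 0, 0, 0], [-1, 0, 0, 0, 0], [-1, 0, 0, 0, 0]]]'

```text
time_s: 15.62
tcp_pos: [0.445, 0.1313, 0.1001]
eef_rot: [-180.0, -0.0, 179.6]
contact_force: [-0.7, -0.5, 0.1]
gripper_width: 0.0276
gripper_force: 20.0
```

Call:
jog_arm --deltas '[[[-1, 0, 0, 1.5, 0], [-1, 0, 0, 3, 0], [-1, 0, 0, 4, 0], [-1, 0, 0, 4, 0], [-1, 1.5, -3, 1.5, 0], [-1, 2, -4.5, 0, 0], [-1, 2, -4.5, 0, 0], [-1, 2, -4.5, 0, 0]]]'

```text
time_s: 16.62
tcp_pos: [0.5203, -0.035, 0.24]
eef_rot: [180.0, -0.0, 179.6]
contact_force: [0.4, 0.3, -0.1]
gripper_width: 0.0277
gripper_force: 20.0
```

Call:
jog_arm --deltas '[[[-1, 2, -4.5, 0, 0], [-1, 2, -4.5, 0, 0], [-1, 2, -4.2, 0, 0], [-1, 1.5, -3, 0, 0], [-1, 0.7, -2, 0, 0], [-1, 0, 0, 0, 0], [-1, 0, 0, 0, 0]]]'

```text
time_s: 17.5
tcp_pos: [0.6016, -0.2151, 0.2399]
eef_rot: [180.0, -0.0, 179.6]
contact_force: [0.2, 0.2, -0.7]
gripper_width: 0.0275
gripper_force: 20.0
```

Call:
jog_arm --deltas '[[[-1, 0, -0.05, -3, 0], [-1, 0, 0, -4, 0], [-1, 0, 0, -3, 0], [-1, 0, 0, -1.5, 0], [-1, 0, 0, -1, 0], [-1, 0, 0, -0.5, 0], [-1, 0, 0, -0.3, 0], [-1, 0, 0, 0, 0]]]'

```text
time_s: 18.5
tcp_pos: [0.6022, -0.2162, 0.1075]
eef_rot: [-180.0, 0.0, 179.6]
contact_force: [0.3, 0.1, -1.3]
gripper_width: 0.0276
gripper_force: 20.0
```

Call:
jog_arm --deltas '[[[-1, 0, 0, -0.1, 0], [-1, 0, 0, 0, 0], [-1, 0, 0, 0, 0]]]'

```text
time_s: 18.88
tcp_pos: [0.6021, -0.2162, 0.1062]
eef_rot: [-180.0, 0.0, 179.6]
contact_force: [0.1, -0.0, -0.7]
gripper_width: 0.0275
gripper_force: 20.0
```

Call:
jog_arm --deltas '[[[-1, 0, 0, -0.1, 0], [-1, 0, 0, 0, 0], [0.2, 0, 0, 0, 0], [0.2, 0, 0, 0, 0], [0.2, 0, 0, 0, 0], [0.2, 0, 0, 0, 0]]]'

```text
time_s: 19.62
tcp_pos: [0.602, -0.2162, 0.1051]
eef_rot: [-180.0, 0.0, 179.6]
contact_force: [-0.1, -0.6, -0.5]
gripper_width: 0.0521
gripper_force: 0.0
```

Call:
jog_arm --deltas '[[[0.2, 0, 0, 2, 0], [0.2, 0, 0, 4, 0], [0.2, 0, 0, 4, 0], [0.2, 0, 0, 4, 0], [1, -1.5, 5, 0, 0], [1, -1.5, 5, 0, 0], [1, -1.5, 5, 0, 0], [1, -1.5, 5, 0, 0]]]'

```text
time_s: 20.62
tcp_pos: [0.5414, -0.0147, 0.2453]
eef_rot: [180.0, 0.0, 179.6]
contact_force: [0.4, 0.1, 0.5]
gripper_width: 0.0853
gripper_force: 0.0
```

Call:
jog_arm --deltas '[[[1, -1.5, 5, 0, 0], [1, -1.5, 5, 0, 0], [1, -1.5, 5, 0, 0], [1, -1.5, 5, 0, 0], [1, -1.5, 5, 0, 0], [1, -1.4, 5, 0, 0], [1, -1.2, 1.6, 0, 0], [1, 0, 0, 0, 0]]]'

```text
time_s: 21.62
tcp_pos: [0.4403, 0.301, 0.245]
eef_rot: [180.0, -0.0, 179.7]
contact_force: [0.4, -0.6, -0.8]
gripper_width: 0.0879
gripper_force: 0.0
```

Call:
jog_arm --deltas '[[[1, 0, 0, 0, 0], [1, 0, 0, 0, 0]]]'

```text
time_s: 21.88
tcp_pos: [0.4414, 0.2991, 0.2452]
eef_rot: [180.0, 0.0, 179.6]
contact_force: [0.6, -0.1, -0.7]
gripper_width: 0.0876
gripper_force: 0.0
```

```bash
python3 - <<'E'
from h import *; from plant import r
i=r.camera_info("wrist");im=r.capture("wrist")
for q in [(.4409,.2996,.105)]:
    p=proj(i,q);m=comp(im.min(2)>225,p,0);c,_=cv2.findContours(m,0,1);(u,rad)=cv2.minEnclosingCircle(max(c,key=cv2.contourArea));print(p,u,rad,ray(i,u,q[2]))
print(r.get_state()["tcp_pos"])
a=cv2.resize(r.capture("top")[80:200,290:430],None,fx=3.5,fy=3.5);b=cv2.resize(im[100:300,100:400],None,fx=1,fy=1)
b=cv2.copyMakeBorder(b,0,a.shape[0]-b.shape[0],0,0,0);cv2.imwrite("pics/t3.png",np.hstack([a,b]))
E
```

```text
(np.float64(254.51622760947552), np.float64(187.54741685322375)) (188.0, 265.5) 5.2202534675598145 [0.53459864 0.22158573 0.105     ]
[0.44139439 0.29909237 0.24516106]
```

View pics/t3.png

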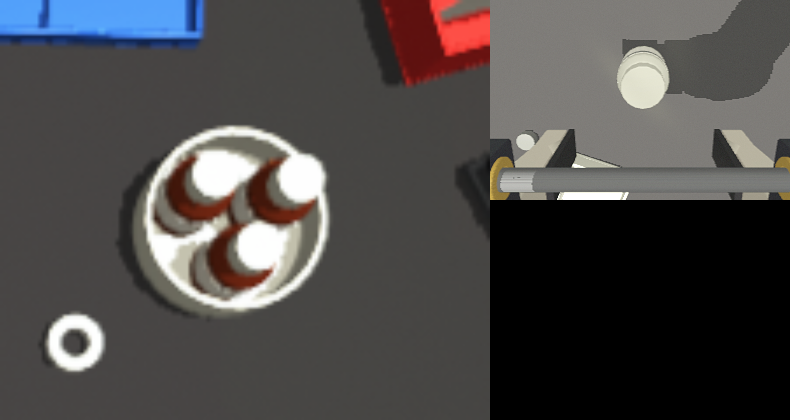

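All three bottles stand upright in the tub. The jar cap is at wrist pixel (253,188) against (254,188) predicted, so I'll grasp the jar cap.

Call:
jog_arm --deltas '[[[1, 0, 0.05, -4, 0], [1, 0, 0, -4, 0], [1, 0, 0, -3.5, 0], [1, 0, 0, -2, 0], [1, 0, 0, -0.6, 0], [-1, 0, 0, 0, 0], [-1, 0, 0, 0, 0], [-1, 0, 0, 0, 0]]]'

```text
time_s: 22.98
tcp_pos: [0.4414, 0.3007, 0.105]
eef_rot: [179.9, 0.1, 179.6]
contact_force: [-0.5, -0.4, 0.3]
gripper_width: 0.0633
gripper_force: 0.0
```

Call:
jog_arm --deltas '[[[-1, 0, 0, 0, 0], [-1, 0, 0, 0, 0], [-1, 0, 0, 0, 0], [-1, 0, 0, 0, 0]]]'

```text
time_s: 23.48
tcp_pos: [0.4412, 0.3003, 0.1044]
eef_rot: [180.0, 0.0, 179.6]
contact_force: [1.0, -0.9, 3.9]
gripper_width: 0.0477
gripper_force: 20.0
```

Call:
jog_arm --deltas '[[[-1, 0, 0, 1, 0], [-1, 0, 0, 2.5, 0], [-1, 0, 0, 3, 0], [-1, 2, -0.9, 1.5, 0], [-1, 4, -1.7, 0, 0], [-1, 4.5, -2, 0, 0], [-1, 4.5, -2, 0, 0], [-1, 3, -1.3, 0, 0]]]'

```text
time_s: 24.48
tcp_pos: [0.6225, 0.2204, 0.1839]
eef_rot: [-180.0, -0.0, 179.6]
contact_force: [-0.1, 0.4, -1.6]
gripper_width: 0.0475
gripper_force: 19.9
```

Call:
jog_arm --deltas '[[[-1, 1.7, -0.7, 0, 0], [-1, 0, 0, 0, 0], [-1, 0, 0, -2, 0], [-1, 0, 0, -3, 0], [-1, 0, 0, -1.5, 0], [-1, 0, 0, -0.7, 0], [-1, 0, 0, -0.3, 0], [-1, 0, 0, 0, 0]]]'

```text
time_s: 25.48
tcp_pos: [0.6383, 0.2146, 0.1097]
eef_rot: [180.0, 0.0, 179.6]
contact_force: [0.7, -0.0, -0.8]
gripper_width: 0.0475
gripper_force: 19.9
```

Call:
jog_arm --deltas '[[[-1, 0, 0, -0.1, 0], [-1, 0, 0, 0, 0], [0.8, 0, 0, 0, 0], [0.8, 0, 0, 0, 0], [0.8, 0, 0, 0, 0], [0.8, 0, 0, 0, 0]]]'

```text
time_s: 26.22
tcp_pos: [0.6381, 0.2144, 0.1082]
eef_rot: [180.0, 0.0, 179.6]
contact_force: [0.2, -0.2, -0.2]
gripper_width: 0.0777
gripper_force: 0.0
```

Call:
jog_arm --deltas '[[[0.8, 0, 0, 2, 0], [0.8, 0, 0, 4, 0], [0.8, 0, 0, 4, 0], [0.8, 0, 0, 2, 0], [1, -4, -4.2, 0, 0], [1, -4.5, -4.8, 0, 0], [1, -4.5, -4.8, 0, 0], [1, -3.2, -3.4, 0, 0.03]]]'

```text
time_s: 27.22
tcp_pos: [0.4787, 0.0455, 0.2283]
eef_rot: [180.0, 0.0, -178.6]
contact_force: [0.6, -0.4, 0.7]
gripper_width: 0.0875
gripper_force: 0.0
```

Call:
jog_arm --deltas '[[[1, -1.5, -1.5, 0, 0], [1, 0, 0, 0, 0], [1, 0, 0, 0, 0]]]'

```text
time_s: 27.6
tcp_pos: [0.4664, 0.0328, 0.2283]
eef_rot: [180.0, 0.0, -178.7]
contact_force: [-0.3, -0.2, 0.3]
gripper_width: 0.0878
gripper_force: 0.0
```

```bash
python3 - <<'E'
from h import *; from plant import r
i=r.camera_info("wrist");im=r.capture("wrist");cv2.imwrite("pics/w4.png",im)
for q in [(.4611-.0425,.0278),(.4611+.0425,.0278)]:
  for s in (-.017,.017): print(np.round(proj(i,(q[0],q[1]+s,.065)),1))
print(proj(i,(.6386,.214,.109)),r.get_state()["tcp_pos"])
E
```

```text
[234.8 139.2]
[266.1 139.9]
[234.7 212.2]
[263.5 212.8]
(np.float64(404.0214049126587), np.float64(336.0168425625039)) [0.46641956 0.03286475 0.22805455]
```

View pics/w4.png

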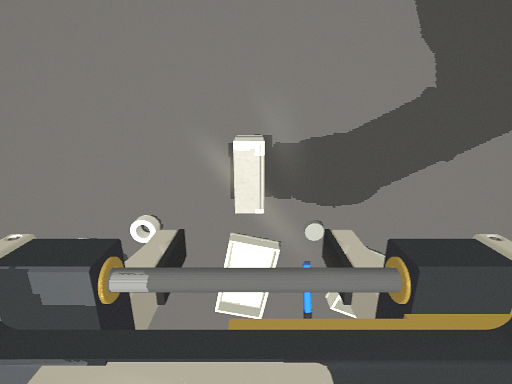

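The carton top spans columns 235–264 and rows 139–213, as predicted. I'm grasping it across its thickness.

Call:
jog_arm --deltas '[[[1, -0.5, -0.5, -5, 0], [1, 0, 0, -5, 0], [1, 0, 0, -4.3, 0], [1, 0, 0, -3, 0], [1, 0, 0, -1, 0], [-1, 0, 0, 0, 0], [-1, 0, 0, 0, 0], [-1, 0, 0, 0, 0]]]' --force 15

```text
time_s: 28.65
tcp_pos: [0.4613, 0.0276, 0.0461]
eef_rot: [179.9, 0.1, -178.7]
contact_force: [-0.1, -0.1, 0.2]
gripper_width: 0.0631
gripper_force: 0.0
```

Call:
jog_arm --deltas '[[[-1, 0, 0, 0, 0], [-1, 0, 0, 0, 0], [-1, 0, 0, 0, 0], [-1, 0, 0, 0, 0], [-1, 0, 0, 0, 0]]]'

```text
time_s: 29.28
tcp_pos: [0.4606, 0.0271, 0.0452]
eef_rot: [-180.0, 0.0, -178.7]
contact_force: [-0.6, -0.1, 5.0]
gripper_width: 0.0339
gripper_force: 15.0
```

Call:
jog_arm --deltas '[[[-1, 0, 0, 1.5, 0], [-1, 0, 0, 3, 0], [-1, 0, 0, 3, 0], [-1, 2.5, 0, 0.5, -0.05], [-1, 4.5, 0, 0, -0.06], [-1, 4.5, 0, 0, -0.06], [-1, 3.2, -0.1, 0, -0.04], [-1, 1.8, 0, 0, 0]]]'

```text
time_s: 30.28
tcp_pos: [0.6267, 0.026, 0.124]
eef_rot: [-180.0, -0.1, 169.2]
contact_force: [-0.7, -0.5, -0.6]
gripper_width: 0.034
gripper_force: 15.0
```

Call:
jog_arm --deltas '[[[-1, 0, 0, 0, 0], [-1, 0, 0, -2.5, 0], [-1, 0, 0, -2.5, 0], [-1, 0, 0, -1.5, 0], [-1, 0, 0, -0.7, 0], [-1, 0, 0, -0.3, 0], [-1, 0, 0, 0, 0], [-1, 0, 0, 0, 0]]]'

```text
time_s: 31.28
tcp_pos: [0.6259, 0.0263, 0.0508]
eef_rot: [180.0, 0.1, 169.3]
contact_force: [-0.4, 0.0, -1.6]
gripper_width: 0.0339
gripper_force: 15.0
```

Call:
jog_arm --deltas '[[[-1, 0, 0, -0.1, 0], [-1, 0, 0, 0, 0], [0.4, 0, 0, 0, 0], [0.4, 0, 0, 0, 0], [0.4, 0, 0, 0, 0], [0.4, 0, 0, 0, 0]]]'

```text
time_s: 32.02
tcp_pos: [0.6255, 0.0262, 0.049]
eef_rot: [-180.0, -0.0, 169.3]
contact_force: [0.1, 0.3, 0.7]
gripper_width: 0.0608
gripper_force: 0.0
```

Call:
jog_arm --deltas '[[[0.4, 0, 0, 2, 0], [0.4, 0, 0, 4, 0], [0.4, 0, 0, 5, 0], [0.4, 0, 0, 5, 0], [0.4, -5, -4, 2, 0], [0.4, -5, -5, 0, 0], [0.4, -5, -5, 0, 0], [0.4, -3, -5, 0, 0]]]'

```text
time_s: 33.02
tcp_pos: [0.4586, -0.1504, 0.2282]
eef_rot: [180.0, 0.1, 169.4]
contact_force: [1.4, -0.9, 0.1]
gripper_width: 0.0616
gripper_force: 0.0
```

Call:
jog_arm --deltas '[[[0.4, 0, -6, 0, 0], [0.4, 0, -6, 0, 0], [0.4, 0, -6, 0, 0], [0.4, 0, -6, 0, 0], [0.4, 0, 0, 0, 0], [0.4, 0, 0, 0, 0], [0.4, 0, 0, 0, 0]]]'

```text
time_s: 33.9
tcp_pos: [0.4607, -0.3885, 0.228]
eef_rot: [180.0, 0.0, 169.4]
contact_force: [0.4, 0.1, 0.8]
gripper_width: 0.0613
gripper_force: 0.0
```

```bash
python3 - <<'E'
from h import *; from plant import r
im=r.capture("top");s=r.capture("scene")
cv2.imwrite("pics/f.png",np.vstack([cv2.resize(im[90:190,130:400],None,fx=2.5,fy=2.5),cv2.resize(s[160:280,120:390],None,fx=2.5,fy=2.5)]))
i=r.camera_info("top")
for q in [(.6386,.214,.109),(.6254,.0258,.069),(.645,-.241,.11),(.645,-.191,.11),(.602,-.216,.11)]: 
  p=proj(i,q);print((p[0]-130)*2.5,(p[1]-90)*2.5)
E
```

```text
68.5385938544303 93.88200801426325
295.90898852443394 124.38038266363435
616.0228712063517 100.02476002767416
556.0301340765926 98.4869619717179
585.5234773538662 150.53428908920296
```

View pics/f.png

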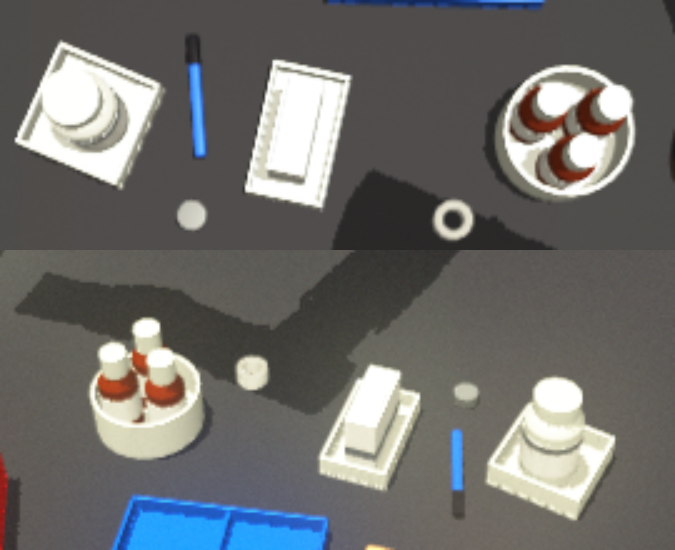

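The jar, carton and three bottles all stand upright in their containers. The caps are at crop (72,95), (551,103), (610,103) and (580,155), within a few millimetres of the predictions, and the gripper is clear.

```bash
python3 -c "
from plant import r
print(r.close_job())"
```

```text
the job is handed in; nothing more can be done
None
```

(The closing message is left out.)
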